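Hang the pen caddy on the stand's pin

ROBOT

A 7-joint arm with a two-finger parallel gripper is mounted at the origin on the work surface. World frame = base frame: x ahead of the robot, y to its left, z up, the work surface at z = 0. Lengths are in m, angles in degrees, forces in N, time in s.
With the tool pointing down it reaches from about 0.425 to 1.025 m from the base axis. Payload 9.4 kg.
Tool frame: the origin (TCP) lies between the finger pads; the fingertips stand 14 mm ahead of it and the grasp point (between the pads) lies 5 mm behind it; x points along the fingers, z is the direction in which the jaws open and shut, and the axes are right-handed (so a half turn about x gives the same grasp; the last joint's range is limited). The gripper opens to 85 mm and grips with 20 to 120 N. Pads are 22 mm wide; open, the fingers measure 114 mm over their backs; the gripper's body (76 mm by 85 mm) begins 54 mm behind the grasp point. The pads swing forward as they close: fully open they stand 13 mm farther back than shut.
Start: joints at [69.402, 34.337, -0.143, 91.639, 0.103, 54.024, -4.572], TCP at [0.202, -0.696, 0.213] pointing down, gripper open.
Joint ranges: [-147.43, 147.43], [-19.82, 112.94], [-74.19, 73.91], [6.32, 146.72], [-59.91, 239.91], [6.04, 106.73], [-150.56, 150.56]. Speed limits (degrees/s): [127.2, 127.2, 172.46, 172.46, 180, 180, 180].

INTERFACE

Orientations are given as a 3x3 rotation matrix whose columns are the frame's x, y, z axes.
In Python, from rig import readout, vision, ticket, nets gives the robot as it stands.
- The arm moves only by the tool jog_arm, never from a script. Its argument "rows" is a list of rows, each a list of 6 numbers: the shift along the tool's x, y, z in m, then the turn, a rotation vector about the tool's x, y, z in rad. A call has 1 to 12 rows; each row shifts and turns the commanded pose from where the row before left it, along the tool's axes as they then stand; what a row does not reach is not made up. A row lasts 1/10 s, in which the tool goes at most 50 mm and 8.59 degrees, less where a joint would pass 70% of its speed; a pose out of reach is approached as far as the arm can. A call is refused whole if a number of a shift passes 0.05 or a number of a turn 0.15, either way. A call with a gripper value outside its range is refused whole. "fingers" is the closure, from 0 (fully open) to 1 (shut), set as the call begins (left out, the last holds). The fingers move at their own pace and stop on an object; "squeeze" is the grip in N (left out, the last holds). Time passes only in rows, so rows that do not move let the fingers close. It gives the time, the measured TCP pose, the force and the opening at its end, in the units of the state.
- readout.get_state(): the state, without advancing time (a new reading comes with each control period).
- vision.read_camera(name): name is "scene" or "side" or "wrist"; returns the picture (420x560x3 uint8, blue, green, red); there is no depth.
- vision.camera_info(name): a dict with "fovy" (degrees; the focal length in pixels is half the picture's height over the tangent of half this angle, whatever the lens; pixels are square), "cx", "cy" (the principal point, pixels), "rvec" (rotation vector, rad) and "tvec" (3), from world to camera coordinates, as OpenCV has them. Camera axes: x right, y down, z forward; pixel columns grow to the right and rows downward; lengths in m; the calibration is good to about 2 mm. A picture is of the moment at which its call begins: read the wrist's pose just before it. camera_info takes no time and is no camera call; for the wrist camera it gives the pose at the moment of the call.
- ticket.job_done(): hands the job in, once; it reports no verdict.
Trained networks look in the newest picture that a camera, given by its name, has taken for a name from the list of things; names that differ only in an ending like _2 or _b are one class to them, and where a whole thing is asked for, a point or a joint stands for the part that bears it (a point fixed in the world has none). Each returns a list of dicts, best first, with "conf" (0 to 1); they miss things now and then, are a little off and sometimes report something else, mostly with a low value. They report only what shows in the picture. A call takes as long as a camera call. They do not tell look-alikes from the thing itself.
- nets.cut_out(camera, query): "region" (420x560 bool, what is visible of it) and "uv" ([column, row] in pixels, amid what is visible of it).
The state is a dict: "clock": time; "joint_pos": joint angles; "joint_vel": joint speeds; "joint_torque": joint torques, N m; "tcp_pos": TCP position; "orientation": TCP orientation; "force": force on the tool from outside, world axes, zero at the start; "torque": the same for the moment, N m; "grip_width": finger opening in m.
Only numpy, scipy, OpenCV 4.12 (cv2) and the standard library are available. Lean on these libraries where they do the work, as an engineer would, in place of code of your own. Each camera call takes 0.05 s, during which the arm holds its last target. There are 200 camera calls.

TASK

Pull the grey pen caddy out from under the printer shelf by the end that sticks out, set it down upright on the open desk wholly clear of the shelf, and let go. Then take it by its other end and hang it on the stand: slide the slot in its plate sideways over the steel pin, between the two collars, and lower it so that the pin sits in the notch at the slot's inner end; leave it hanging level and still. Keep the caddy upright throughout and do not disturb the mug, the jar or the tape roll.

Things in the scene. Friction and masses are not known exactly. Their poses are not given: they have to be found in the camera images.
- caddy: Grey pen caddy, 0.14-0.26 kg: empty tray 180 long (x), 70 wide (y), 30 high, with an upright plate in its middle (y = 0), 10 thick, 180 long, top edge at z = 130 mm. Origin: centre of the underside, z up. Starts standing on the desk, +x (open slot) end sticking out of the shelf, -x end under it. The plate is solid from x = -90 to -10; centre of mass is below the notch.
- caddy_seat (a point): Point of the caddy at x -2, y 0, z 107 mm: where the pin's axis passes when hung. Caddy's axes. The plate's slot spans z 82 to 100 mm, is open at the +x end and runs back to x = -10; at its inner end a notch in the upper edge (x -10 to +6) reaches up to z = 112. A bar 30 mm high lies above the slot.
- caddy_tail (a point): Middle of the caddy's closed -x end (x -90, y 0, z 60 mm). Caddy's axes.
- riser: Fixed wooden desk shelf with a white printer on it. Origin on the desk below the middle of its mouth's edge; +x points out of the mouth, z up. Board 270 mm wide (y), x -300 to 0, underside at 150, top at 162 mm; sides 246 mm apart inside, back closed. Printer on x -260 to -90 mm, top at 258 (a plug on it to 280).
- stand: Fixed white stand. Origin on the desk below the pin's middle; y along the pin; the caddy slides on towards +x, its own x along the stand's x. Base 12 mm thick, x -35 to 125, y -60 to 60. Panel face at y = -48, x -25 to 115. Roof over x -25 to 115, y -60 to 10, underside at 200, top at 212 mm (cork block to 242): no gripper fits over the pin.
- pin (a point): Middle of the free part of the level steel pin, on its axis, 142 mm above the desk; stand's axes. Pin 10 mm thick, along y from the panel; two 28 mm collars leave y -13 to +13 mm free for the plate. Reach it from the stand's -x side. Caddy's underside is 51 mm above the desk with the pin in mid-slot, 35 mm when hung.
- mug: White mug, 76 mm in diameter, 85 mm high, bystander. Origin: centre of its underside.
- glue: White plastic jar with black cap, 48 mm in diameter, 90 mm high, bystander. Origin: centre of its underside.
- tape: Roll of clear tape lying flat, 90 mm in diameter, 24 mm high, bystander. Origin: centre of its underside.
Not all that is in view belongs to the job. What is meant by the stand is not turquoise, and is the smaller of those in its own colour.

How it is judged:
By the outcome, as a careful person would: the job done as asked, in the order asked, and still so for the second after the job is handed in, with the robot touching nothing.
It also fails if it takes over 64 s, if anything falls off the work surface, if the arm or the gripper's body presses on something with over 40 N, if the wrist force passes 120 N, or if a joint passes its speed limit or range.

## Working session

There is one attempt and no reset: what is moved stays moved. The work goes in short steps, Python scripts to look and compute and a tool call to move; the robot and the scene stay as the last step left them, time stands still between calls to the robot, and variables do not carry over. Pictures are saved under pics/ and viewed, about 8 in all and at most 12, crops included, and the job is handed in when it is done.

Besides the shell and the picture viewer there is one more tool, called in YAML: its name, and indented under it one key for each argument. jog_arm: Moves the arm, as the interface text tells. Its arguments: {"type":"object","properties":{"rows":{"type":"array","items":{"type":"array","items":{"type":"number"}}},"fingers":{"type":"number"},"squeeze":{"type":"number"}},"required":["rows"]}

```bash
ls; mkdir -p pics
python3 - <<'E'
from rig import readout, vision
import cv2,numpy as np
s=readout.get_state(); print({k:np.round(v,3).tolist() for k,v in s.items()})
for n in ("scene","side"):
    im=vision.read_camera(n); cv2.imwrite(f"pics/{n}0.png",im); i=vision.camera_info(n)
    R=cv2.Rodrigues(np.array(i["rvec"],float))[0]; print(n,i,"pos",(-R.T@np.array(i["tvec"]).ravel()).round(3))
a=cv2.imread("pics/scene0.png");b=cv2.imread("pics/side0.png")
E
```

```text
pics
{'clock': 0.0, 'joint_pos': [69.403, 34.385, -0.144, 91.681, 0.103, 54.025, -4.574], 'joint_vel': [-0.119, 0.025, -0.037, -0.1, -0.002, -0.116, 0.046], 'joint_torque': [0.001, -77.646, 1.565, -25.8, 0.012, 0.009, -0.0], 'tcp_pos': [0.202, -0.696, 0.212], 'orientation': [[-0.001, 0.96, 0.279], [0.001, 0.279, -0.96], [-1.0, -0.0, -0.002]], 'force': [0.092, 0.502, 0.583], 'torque': [0.057, -0.027, 0.014], 'grip_width': 0.085}
scene {'fovy': 42.281819140210054, 'cx': 294.93114034549484, 'cy': 206.3262446624715, 'rvec': array([ 2.26929491,  0.63990885, -0.24371202]), 'tvec': array([-0.41917085, -0.19079869,  1.62231071])} pos [ 1.01  -0.902  1.005]
side {'fovy': 43.42468613968083, 'cx': 274.8643098481609, 'cy': 210.96282597931057, 'rvec': array([ 2.32522725,  0.06811312, -0.02997632]), 'tvec': array([-0.54065304, -0.01420136,  1.38461831])} pos [ 0.6   -0.984  0.939]
```

View pics/scene0.png

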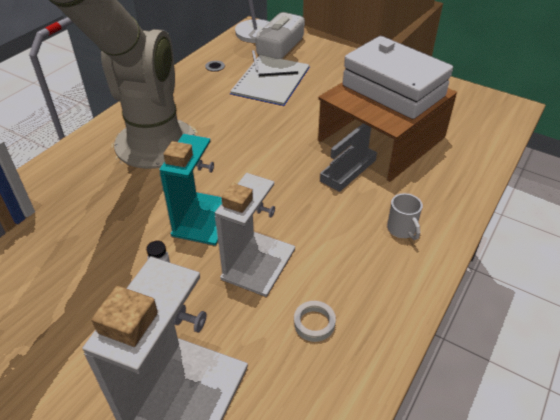

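View pics/side0.png

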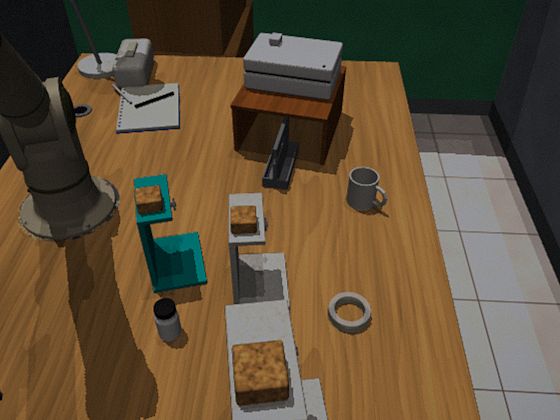

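The scene view shows three candidate stands: turquoise (190,190), small white (255,230) and large white (165,350). The stand should be the smaller white one. I'll check that in an enlarged crop, along with the caddy.

```bash
cat > h.py <<'E'
import numpy as np,cv2
from rig import readout, vision, ticket, nets
def cam(n):
    i=vision.camera_info(n); f=210/np.tan(np.radians(i["fovy"])/2)
    return np.array([[f,0,i["cx"]],[0,f,i["cy"]],[0,0,1]]),np.array(i["rvec"],float),np.array(i["tvec"],float).ravel()
def proj(c,P):
    K,r,t=c; return cv2.projectPoints(np.atleast_2d(np.array(P,float)),r,t,K,None)[0][:,0]
def onz(c,uv,z):
    K,r,t=c; R=cv2.Rodrigues(r)[0]; C=-R.T@t; d=R.T@np.linalg.inv(K)@np.array([uv[0],uv[1],1.]); return C+d*(z-C[2])/d[2]
def tf(p,P):  # p=(x,y,yaw rad), local points -> world
    P=np.atleast_2d(np.array(P,float)); c,s=np.cos(p[2]),np.sin(p[2])
    return P@np.array([[c,s,0],[-s,c,0],[0,0,1]])+[p[0],p[1],0]
def crop(im,x0,y0,w,h,k,step=10):
    o=cv2.resize(im[y0:y0+h,x0:x0+w],None,fx=k,fy=k,interpolation=cv2.INTER_CUBIC)
    for x in range(-(-x0//step)*step,x0+w,step): cv2.line(o,((x-x0)*k,0),((x-x0)*k,6 if x%50 else 14),(0,0,255),1); cv2.putText(o,str(x),((x-x0)*k,22),0,.3,(0,255,255),1)
    for y in range(-(-y0//step)*step,y0+h,step): cv2.line(o,(0,(y-y0)*k),(6 if y%50 else 14,(y-y0)*k),(0,0,255),1); cv2.putText(o,str(y),(8,(y-y0)*k+4),0,.3,(0,255,255),1)
    return o
E
python3 - <<'E'
from h import *
a=cv2.imread("pics/scene0.png");b=cv2.imread("pics/side0.png")
cv2.imwrite("pics/crop1.png",np.vstack([np.hstack([crop(a,300,90,100,100,4)[:300],crop(b,225,90,100,75,4)]),np.hstack([crop(a,205,170,100,125,4)[:300] if 0 else cv2.resize(crop(a,205,168,100,125,4),(400,300)),cv2.resize(crop(b,215,185,100,125,4),(400,300))])]))
for n in ("scene","side"):
    c=cam(n)
    for q in ("caddy","riser","stand","mug","glue","tape"):
        for r in nets.cut_out(n,q)[:3]:
            m=r["region"]; ys,xs=np.nonzero(m)
            print(n,q,round(r["conf"],2),np.round(r["uv"]),[xs.min(),xs.max(),ys.min(),ys.max()],"at z=.04",onz(c,r["uv"],.04).round(3))
E
```

```text
scene caddy 0.79 [350. 158.] [np.int64(319), np.int64(375), np.int64(124), np.int64(191)] at z=.04 [0.546 0.204 0.04 ]
scene caddy 0.41 [394. 100.] [np.int64(318), np.int64(455), np.int64(37), np.int64(180)] at z=.04 [0.533 0.54  0.04 ]
scene riser 0.68 [392.  97.] [np.int64(317), np.int64(455), np.int64(37), np.int64(181)] at z=.04 [0.52  0.552 0.04 ]
scene stand 0.96 [251. 240.] [np.int64(214), np.int64(294), np.int64(172), np.int64(296)] at z=.04 [ 0.486 -0.2    0.04 ]
scene stand 0.95 [156. 359.] [np.int64(82), np.int64(246), np.int64(257), np.int64(419)] at z=.04 [ 0.506 -0.559  0.04 ]
scene stand 0.67 [185. 196.] [np.int64(159), np.int64(220), np.int64(134), np.int64(245)] at z=.04 [ 0.256 -0.164  0.04 ]
scene mug 0.73 [403. 214.] [np.int64(386), np.int64(421), np.int64(194), np.int64(239)] at z=.04 [0.761 0.075 0.04 ]
scene glue 0.77 [159. 252.] [np.int64(145), np.int64(168), np.int64(241), np.int64(261)] at z=.04 [ 0.327 -0.346  0.04 ]
scene tape 0.72 [308. 332.] [np.int64(293), np.int64(333), np.int64(301), np.int64(341)] at z=.04 [ 0.73  -0.348  0.04 ]
scene tape 0.48 [248.
[... 472 characters left out ...]
[252. 254.] [np.int64(228), np.int64(288), np.int64(192), np.int64(303)] at z=.04 [ 0.5   -0.178  0.04 ]
side stand 0.6 [159. 242.] [np.int64(134), np.int64(205), np.int64(175), np.int64(291)] at z=.04 [ 0.28  -0.155  0.04 ]
side stand 0.57 [266. 369.] [np.int64(224), np.int64(327), np.int64(299), np.int64(419)] at z=.04 [ 0.553 -0.467  0.04 ]
side mug 0.62 [360. 187.] [np.int64(346), np.int64(385), np.int64(166), np.int64(209)] at z=.04 [0.761 0.072 0.04 ]
side glue 0.81 [167. 318.] [np.int64(153), np.int64(180), np.int64(298), np.int64(340)] at z=.04 [ 0.342 -0.364  0.04 ]
side tape 0.6 [350. 304.] [np.int64(328), np.int64(370), np.int64(291), np.int64(331)] at z=.04 [ 0.716 -0.305  0.04 ]
```

View pics/crop1.png

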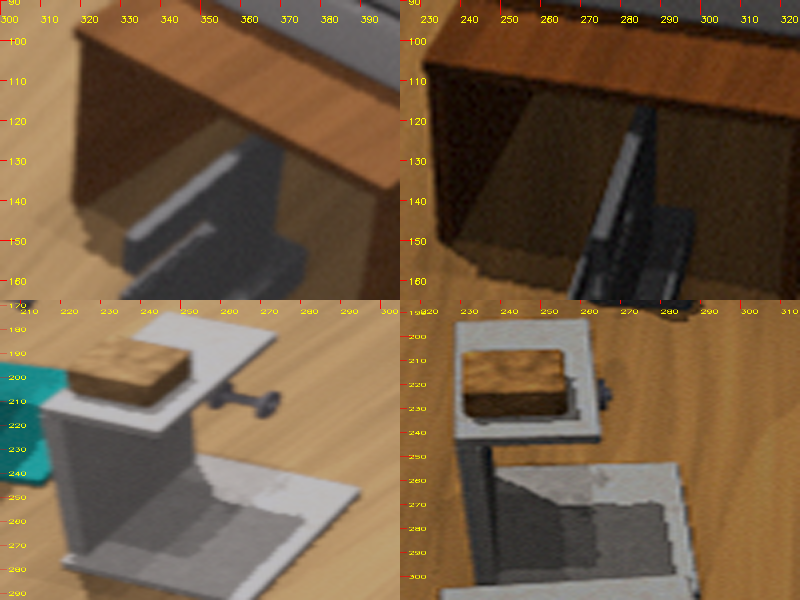

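```bash
cat > fit.py <<'E'
from h import *
from scipy.optimize import least_squares
A,B=cam("scene"),cam("side")
def fit(name,obs,p0):
    f=lambda p: np.concatenate([(proj(c,tf(p,P))-uv).ravel() for c,P,uv in obs])
    r=least_squares(f,p0,loss="soft_l1"); print(name,r.x[:2].round(4),np.degrees(r.x[2]).round(2)); print(f(r.x).reshape(-1,2).round(1).tolist()); return r.x
y0=-np.pi/2
st=[(A,(-.025,.010,.212),(274.2,181.5)),(A,(.115,-.06,.212),(215,213)),(A,(.115,.01,.212),(245,221.5)),(A,(-.025,-.06,.212),(242.5,175.5)),
(A,(-.035,.06,.012),(295,247)),(A,(.125,.06,.012),(264,292.5)),(A,(.125,-.06,.012),(221,277)),
(B,(-.025,-.06,.212),(229.2,193.3)),(B,(-.025,.01,.212),(262,192.5)),(B,(.115,.01,.212),(265,242)),(B,(.115,-.06,.212),(229,242)),(B,(-.035,.06,.012),(284.5,253))]
s=fit("stand",st,[.5,-.1,y0])
c=fit("caddy",[(A,(.09,-.005,.13),(331.5,149)),(A,(.09,.005,.13),(334,151)),(B,(.09,-.005,.13),(273.3,149.5)),(B,(.09,.005,.13),(277.5,149.5)),
(A,(.09,-.035,.03),(321,172)),(A,(.09,.035,0),(347,187)),(B,(.09,-.035,0),(264,187)),(B,(.09,.035,0),(291,188)),],[.55,.2,y0])
r=fit("riser",[(A,(0,-.135,.162),(319.3,98.5)),(B,(0,-.135,.162),(231,105)),(A,(0,-.135,0),(318,142)),(B,(0,-.135,0),(235,150)),(B,(0,.135,0),(328,162)),(A,(0,.135,0),(388,180))],[.55,.25,y0])
for n,p in (("pin A/B",proj(A,tf(s,(0,0,.142))).tolist()+proj(B,tf(s,(0,0,.142))).tolist()),):print(n,np.round(p,1))
np.save("poses.npy",[s,c,r])
for n,i in (("scene",A),("side",B)):
    im=cv2.imread(f"pics/{n}0.png")
    def box(p,x0,x1,ya,yb,z0,z1,col):
        P=[(x,y,z) for x in(x0,x1) for y in (ya,yb) for z in (z0,z1)]; q=proj(i,tf(p,P))
        for a in range(8):
            for b in (1,2,4):
                if not a&b: cv2.line(big,tuple(np.int32((q[a]-o)*4)),tuple(np.int32((q[a|b]-o)*4)),col,1)
    o=np.array([205,90]); big=cv2.resize(im[90:300,205:405],None,fx=4,fy=4,interpolation=cv2.INTER_CUBIC)
    for bx in ((-.035,.125,-.06,.06,0,.012),(-.025,.115,-.06,.01,.2,.212),(-.003,.003,-.013,.013,.139,.145)): box(s,*bx,(0,0,255))
    for bx in ((-.09,.09,-.035,.035,0,.03),(-.09,.09,-.005,.005,.1,.13)): box(c,*bx,(0,255,0))
    for bx in ((-.3,0,-.135,.135,.15,.162),(-.3,0,-.135,.135,0,.0)): box(r,*bx,(255,128,0))
    cv2.imwrite(f"pics/ov_{n}.png",big); 
a,b=[cv2.imread(f"pics/ov_{n}.png")[:, :] for n in("scene","side")]
cv2.imwrite("pics/ov.png",cv2.resize(np.hstack([a,b]),(800,420),interpolation=cv2.INTER_AREA))
E
python3 fit.py
```

```text
stand [ 0.518  -0.1833] -83.02
[[-0.5, 0.2], [-1.5, 0.0], [-1.3, 2.0], [2.8, -2.8], [-0.3, -0.6], [1.6, 2.6], [-2.3, 0.2], [-0.3, -0.1], [0.4, -0.7], [0.8, -1.6], [-0.1, 0.1], [0.2, -1.2]]
caddy [0.5389 0.1958] -89.88
[[0.3, 0.3], [1.2, -0.4], [1.0, -1.0], [0.8, -0.9], [-1.3, 2.5], [-5.5, 4.7], [-0.6, -0.4], [-1.9, -0.4]]
riser [0.542  0.2424] -97.95
[[-0.0, -2.3], [0.9, -1.5], [-1.4, 0.2], [-0.0, 1.2], [-2.1, 0.2], [5.2, 0.7]]
pin A/B [[265.2 210.3]
 [258.9 224.3]]
```

View pics/ov.png

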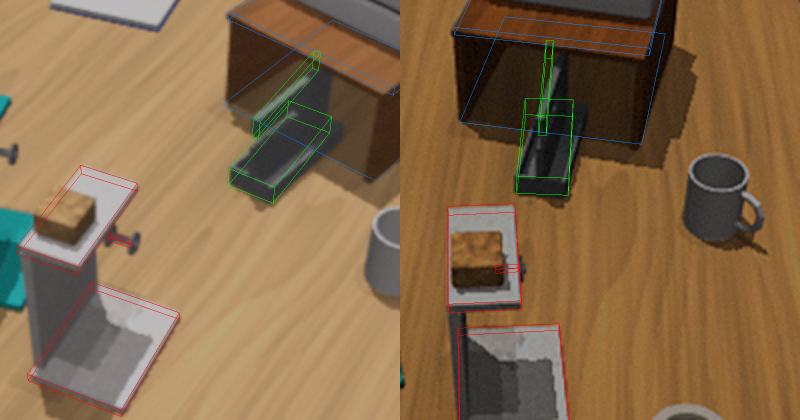

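```bash
cat > sil.py <<'E'
from h import *
from scipy.optimize import minimize
def bx(x0,x1,a,b,z0,z1): return [(x,y,z) for x in(x0,x1) for y in (a,b) for z in (z0,z1)]
STAND=[bx(-.035,.125,-.06,.06,0,.012),bx(-.025,.115,-.06,.01,.2,.212),bx(-.025,.115,-.06,-.048,0,.2)]
CADDY=[bx(-.09,.09,-.035,.035,0,.03),bx(-.09,-.01,-.005,.005,.03,.13),bx(-.09,.09,-.005,.005,.03,.082),bx(-.09,.09,-.005,.005,.1,.13)]
def render(c,p,model,k=3):
    m=np.zeros((420*k,560*k),np.uint8)
    for b in model: cv2.fillConvexPoly(m,cv2.convexHull(np.int32(np.round((proj(c,tf(p,b))+.5)*k*16))),1,shift=4)
    return m.astype(bool)
def silfit(obs,model,p0,d=(.01,.01,.08)):
    # obs: (cam, mask, ignore)
    def cost(p):
        t=0
        for c,m,ig in obs:
            r=render(c,p,model); M=np.kron(m,np.ones((3,3),bool)); G=~np.kron(ig,np.ones((3,3),bool))
            t+=1-(r&M&G).sum()/max(1,((r|M)&G).sum())
        return t
    S=np.array([p0]+[np.array(p0)+np.eye(3)[i]*d[i] for i in range(3)])
    r=minimize(cost,p0,method="Nelder-Mead",options=dict(initial_simplex=S,maxiter=120,xatol=1e-4,fatol=1e-4)); return r.x,r.fun/len(obs)
E
cat > m2.py <<'E'
from sil import *
s,c,r=np.load("poses.npy"); so,co=[],[]
for n in ("scene","side"):
    vision.read_camera(n); C=cam(n); L=nets.cut_out(n,"stand"); e=proj(C,tf(s,(.03,-.02,.1)))[0]
    L.sort(key=lambda q:np.linalg.norm(np.array(q["uv"])-e)); m=L[0]["region"]; oth=np.zeros_like(m)
    for q in L[1:]: oth|=q["region"]
    # cork+pin hide nothing of base hull: ignore cork above roof
    ig=cv2.dilate(oth.astype(np.uint8),np.ones((5,5)))>0; so.append((C,m,ig&~m))
    L=nets.cut_out(n,"riser"); R=L[0]["region"] if L else np.zeros_like(m)
    cm=nets.cut_out(n,"caddy")[0]["region"]
    far=tf(r,[(-.0,-.135,.156),(-.0,.135,.156),(-.3,.135,.156),(-.3,-.135,.156),(-.3,-.135,.28),(-.3,.135,.28)])
    g=np.zeros(m.shape,np.uint8); cv2.fillConvexPoly(g,cv2.convexHull(np.int32(proj(C,far))),1); g=cv2.dilate(g,np.ones((5,5)))
    co.append((C,cm,g>0))
for p0 in ((s),(s+[0,0,.1])): x,f=silfit(so,STAND,p0); print("stand",x[:2].round(4),np.degrees(x[2]).round(2),f)
for p0 in (c,c-[0,0,.25]): y,f=silfit(co,CADDY,p0); print("caddy",y[:2].round(4),np.degrees(y[2]).round(2),f)
for cN,uvs in (("scene",[(331,149),(357.5,129)]),("side",[(275.4,149.5),(285.5,117)])):
    P=[onz(cam(cN),u,.13) for u in uvs]; d=P[0]-P[1]; print(cN,np.round(P,3).tolist(),np.degrees(np.arctan2(d[1],d[0])))
np.save("poses.npy",[x,y,r])
E
python3 m2.py
```

```text
stand [ 0.515  -0.1815] -82.84 0.05871522647224742
stand [ 0.5151 -0.1818] -82.89 0.058806782598582685
caddy [0.5452 0.1956] -98.18 0.05213171219703189
caddy [0.5452 0.1958] -98.25 0.052027682870052494
scene [[0.532, 0.106, 0.13], [0.551, 0.221, 0.13]] -99.57755373451941
side [[0.537, 0.102, 0.13], [0.556, 0.252, 0.13]] -97.248859883895
```

```bash
cat > plan.py <<'E'
import sys,json
from h import *
from scipy.spatial.transform import Rotation as Ro
def Rtool(yaw,tilt=0):
    # tool z = (-sin yaw, cos yaw,0) caddy +y ; tool x = down, tilted by tilt deg towards caddy +x
    y,t=np.radians(yaw),np.radians(tilt); ex=np.array([np.cos(y),np.sin(y),0]); z=np.array([-np.sin(y),np.cos(y),0])
    x=np.sin(t)*ex-np.cos(t)*np.array([0,0,1]); return np.column_stack([x,np.cross(z,x),z])
def plan(p,R,wps,step=.049,ang=8.3):
    rows=[]
    for (q,Q,*v) in wps:
        q=np.array(q,float); st=v[0] if v else step
        rv=Ro.from_matrix(R.T@Q).as_rotvec(); n=max(1,int(np.ceil(max(np.linalg.norm(q-p)/st,np.degrees(np.linalg.norm(rv))/ang))))
        for i in range(n):
            d=R.T@((q-p)/(n-i)); rv=Ro.from_matrix(R.T@Q).as_rotvec()/(n-i)
            r=np.round(np.r_[d,rv],4); rows.append(r.tolist()); p=p+R@r[:3]; R=R@Ro.from_rotvec(r[3:]).as_matrix()
    for i in range(0,len(rows),12): print(len(rows[i:i+12]),json.dumps(rows[i:i+12]))
    return p,R
def cur():
    s=readout.get_state(); return np.array(s["tcp_pos"]),np.array(s["orientation"])
E
python3 - <<'E'
from plan import *
p,R=cur(); R0=Rtool(-73.8+73.8-163.8) if 0 else R
G=Rtool(-98.2)
plan(p,R,[((.22,-.68,.43),R),((.47,-.35,.45),R),((.56,.04,.32),G)])
E
```

```text
12 [[-0.0435, 0.0043, -0.0021, 0.0, 0.0, 0.0], [-0.0435, 0.0043, -0.0021, 0.0, 0.0, 0.0], [-0.0434, 0.0043, -0.0021, 0.0, 0.0, 0.0], [-0.0435, 0.0043, -0.0022, 0.0, 0.0, 0.0], [-0.0434, 0.0043, -0.0021, 0.0, 0.0, 0.0], [-0.0022, 0.0369, -0.0275, 0.0, 0.0, 0.0], [-0.0022, 0.0369, -0.0275, 0.0, 0.0, 0.0], [-0.0022, 0.0369, -0.0274, 0.0, 0.0, 0.0], [-0.0022, 0.0369, -0.0275, 0.0, 0.0, 0.0], [-0.0022, 0.0369, -0.0274, 0.0, 0.0, 0.0], [-0.0023, 0.0369, -0.0275, 0.0, 0.0, 0.0], [-0.0022, 0.0369, -0.0274, 0.0, 0.0, 0.0]]
11 [[-0.0023, 0.0369, -0.0275, 0.0, 0.0, 0.0], [-0.0022, 0.037, -0.0274, 0.0, 0.0, 0.0], [0.0144, 0.0217, -0.0388, -0.1272, -0.0, 0.0], [0.0144, 0.0264, -0.0358, -0.1272, -0.0, 0.0], [0.0145, 0.0308, -0.0321, -0.1272, -0.0, 0.0], [0.0144, 0.0346, -0.0279, -0.1272, -0.0, 0.0], [0.0145, 0.0379, -0.0233, -0.1272, -0.0, 0.0], [0.0144, 0.0405, -0.0184, -0.1272, -0.0, 0.0], [0.0145, 0.0425, -0.0131, -0.1272, -0.0, 0.0], [0.0144, 0.0438, -0.0076, -0.1272, -0.0, 0.0], [0.0145, 0.0444, -0.0019, -0.1272, -0.0, -0.0]]
```

jog_arm:
  rows:
    - [-0.0435,0.0043,-0.0021,0,0,0]
    - [-0.0435,0.0043,-0.0021,0,0,0]
    - [-0.0435,0.0043,-0.0021,0,0,0]
    - [-0.0435,0.0043,-0.0021,0,0,0]
    - [-0.0435,0.0043,-0.0021,0,0,0]
    - [-0.0022,0.037,-0.0275,0,0,0]
    - [-0.0022,0.037,-0.0275,0,0,0]
    - [-0.0022,0.037,-0.0275,0,0,0]
    - [-0.0022,0.037,-0.0275,0,0,0]
    - [-0.0022,0.037,-0.0275,0,0,0]
    - [-0.0022,0.037,-0.0275,0,0,0]
    - [-0.0022,0.037,-0.0275,0,0,0]
  fingers: 0

```text
clock: 2.3
tcp_pos: [0.4158, -0.4213, 0.4459]
orientation: [[0.0, 0.96, 0.279], [-0.0, 0.279, -0.96], [-1.0, 0.0, 0.0]]
force: [0.4, -0.0, -0.1]
grip_width: 0.0855
```

jog_arm:
  rows:
    - [-0.0023,0.037,-0.0275,0,0,0]
    - [-0.0022,0.037,-0.0275,0,0,0]
    - [0.0144,0.0217,-0.0388,-0.1272,0,0]
    - [0.0144,0.0264,-0.0358,-0.1272,0,0]
    - [0.0145,0.0308,-0.0321,-0.1272,0,0]
    - [0.0144,0.0346,-0.0279,-0.1272,0,0]
    - [0.0145,0.0379,-0.0233,-0.1272,0,0]
    - [0.0144,0.0405,-0.0184,-0.1272,0,0]
    - [0.0145,0.0425,-0.0131,-0.1272,0,0]
    - [0.0144,0.0438,-0.0076,-0.1272,0,0]
    - [0.0145,0.0444,-0.0019,-0.1272,0,0]

```text
clock: 3.4
tcp_pos: [0.5608, 0.0421, 0.3198]
orientation: [[0.001, 0.138, 0.99], [-0.0, 0.99, -0.138], [-1.0, -0.0, 0.001]]
force: [0.4, -0.1, 0.4]
grip_width: 0.0853
```

Run:
```python
from sil import *
import json
s=readout.get_state(); print(s["clock"],s["tcp_pos"],np.round(s["orientation"],3).tolist(),np.round(s["joint_pos"],1),s["force"])
C=cam("wrist"); im=vision.read_camera("wrist"); R=cv2.Rodrigues(C[1])[0]; print("campos",(-R.T@C[2]).round(3),"fwd",R[2].round(3))
S,c,r=np.load("poses.npy")
L=nets.cut_out("wrist","caddy")
for q in L: print(q["conf"],q["uv"])
def draw(p,bs,col):
    for b in bs:
        q=proj(C,tf(p,b))
        for a in range(8):
            for k in (1,2,4):
                if not a&k: cv2.line(im,tuple(np.int32(q[a])),tuple(np.int32(q[a|k])),col,1)
draw(c,CADDY,(0,255,0)); draw(r,[bx(-.3,0,-.135,.135,.15,.162)],(255,128,0)); draw(S,STAND,(0,0,255))
cv2.imwrite("pics/w1.png",im)
```

```text
3.4 [0.5608411  0.04206143 0.31984248] [[0.001, 0.138, 0.99], [-0.0, 0.99, -0.138], [-1.0, -0.0, 0.001]] [ 12.2  19.  -29.7 104.5  10.9  59.3 -29.7] [ 0.42317842 -0.14028528  0.4317942 ]
campos [0.569 0.107 0.481] fwd [-0.035 -0.255 -0.966]
0.81 [250.8, 63.0]
```

View pics/w1.png

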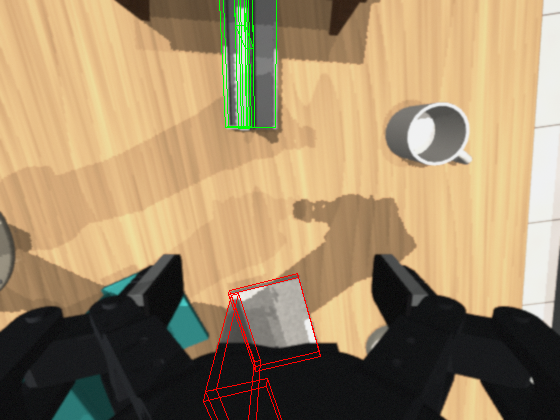

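Run:
```python
from plan import *
p,R=cur(); G=Rtool(-98.2)
plan(p,R,[((.5345,.121,.19),G),((.5345,.121,.110),G,.02)])
```

```text
9 [[0.0322, 0.0174, -0.0088, 0.003, -0.0005, -0.0008], [0.0322, 0.0174, -0.0088, 0.003, -0.0006, -0.0007], [0.0322, 0.0174, -0.0089, 0.003, -0.0005, -0.0008], [0.0322, 0.0173, -0.0089, 0.003, -0.0006, -0.0007], [0.016, 0.0, -0.0, -0.0, 0.0, -0.0], [0.016, 0.0, -0.0, -0.0, 0.0, -0.0], [0.016, 0.0, -0.0, -0.0, 0.0, -0.0], [0.016, 0.0, -0.0, -0.0, 0.0, -0.0], [0.016, 0.0, -0.0, -0.0, 0.0, -0.0]]
```

jog_arm:
  rows:
    - [0.0322,0.0174,-0.0088,0.003,0,0]
    - [0.0322,0.0174,-0.0088,0.003,0,0]
    - [0.0322,0.0174,-0.0089,0.003,0,0]
    - [0.0322,0.0173,-0.0089,0.003,0,0]
    - [0.016,0,0,0,0,0]
    - [0.016,0,0,0,0,0]
    - [0.016,0,0,0,0,0]
    - [0.016,0,0,0,0,0]
    - [0.016,0,0,0,0,0]
    - [0,0,0,0,0,0]

```text
clock: 4.5
tcp_pos: [0.5351, 0.1136, 0.1098]
orientation: [[-0.003, 0.155, 0.988], [-0.001, 0.988, -0.155], [-1.0, -0.001, -0.002]]
force: [0.1, -0.5, -0.2]
grip_width: 0.0852
```

jog_arm:
  rows:
    - [0,0,0,0,0,0]
    - [0,0,0,0,0,0]
    - [0,0,0,0,0,0]
    - [0,0,0,0,0,0]
    - [0,0,0,0,0,0]
    - [0,0,0,0,0,0]
    - [0,0,0,0,0,0]
    - [0,0,0,0,0,0]
  fingers: 1
  squeeze: 60

```text
clock: 5.3
tcp_pos: [0.536, 0.1144, 0.1115]
orientation: [[0.0, 0.155, 0.988], [-0.0, 0.988, -0.155], [-1.0, -0.0, 0.0]]
force: [-1.1, -0.5, 5.9]
grip_width: 0.0004
```

The fingers closed on nothing, so I'm taking a look.

Run:
```python
from sil import *
s=readout.get_state(); print(s["clock"],s["tcp_pos"],s["force"])
a=vision.read_camera("scene"); b=vision.read_camera("side"); 
cv2.imwrite("pics/g1.png",np.hstack([crop(a,300,80,100,120,4),crop(b,225,80,100,120,4)]))
```

```text
5.3 [0.53603462 0.11439773 0.11154029] [-1.11999339 -0.54852102  5.86855308]
```

View pics/g1.png

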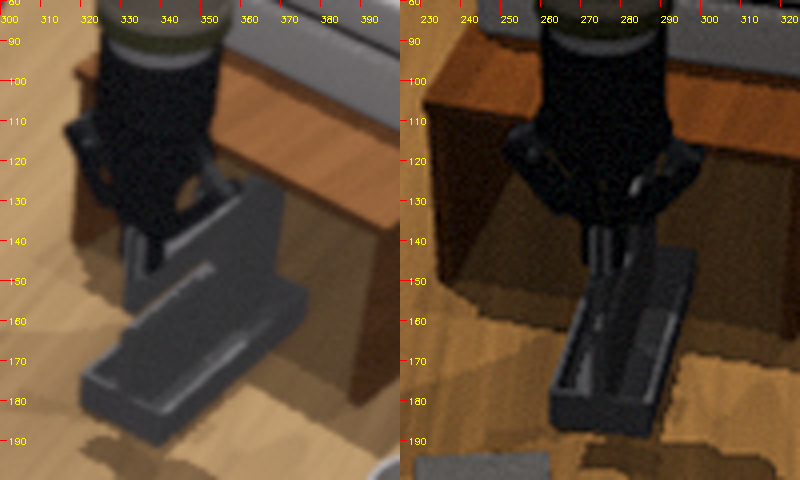

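Run:
```python
from sil import *
s,c,r=np.load("poses.npy")
T=np.array([.536,.1144,.1115])
for n in("scene","side"):
    C=cam(n); print(n,proj(C,[T,T-[0,0,.014],T+[0,0,.005]]).round(1).tolist(),"bar end top/bot",proj(C,tf(c,[(.09,0,.13),(.09,0,.1),(.075,0,.13),(.075,0,.115)])).round(1).tolist())
    vision.read_camera(n)
    for q in nets.cut_out(n,"caddy")[:1]: print(q["conf"],q["uv"])
C=cam("wrist"); w=vision.read_camera("wrist"); cv2.imwrite("pics/w2.png",w)
```

```text
scene [[333.5, 153.4], [333.1, 157.5], [333.6, 151.9]] bar end top/bot [[331.3, 148.9], [330.6, 157.9], [334.7, 146.2], [334.3, 150.7]]
0.61 [350.3, 160.2]
side [[275.3, 152.3], [275.3, 156.6], [275.3, 150.7]] bar end top/bot [[273.6, 148.2], [273.7, 157.6], [274.8, 144.8], [274.8, 149.5]]
0.76 [279.2, 163.6]
```

View pics/w2.png

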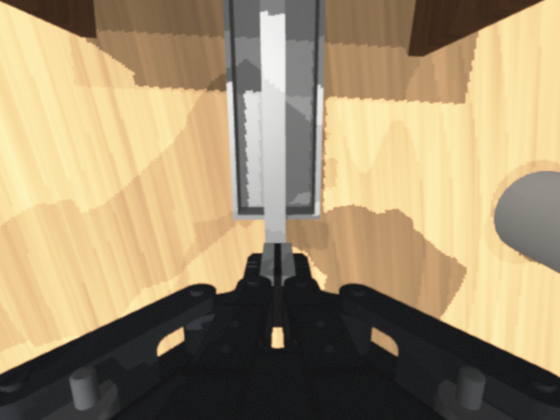

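The wrist view shows the pads shut just beyond the end of the bar, at about (278,245), with the tray's front edge at row 217. I'll re-measure the caddy from these pixels.

Run:
```python
from sil import *
C=cam("wrist")
for u in ((234,218),(321,216)): print("tray front",onz(C,u,.03).round(4))
for u in ((263,215),(288,215),(261,12),(285,12)): print("bar",onz(C,u,.13).round(4))
print("pads at TCP",proj(C,[(.536,.1144,.1115),(.536,.1144,.0975)]).round(0).tolist())
s,c,r=np.load("poses.npy")
o=[]
for n in ("scene","side"): print(n,[onz(cam(n),u,0).round(4).tolist() for u in ([(340,191),(320,183)] if n=="scene" else [(263,187),(288,189)])])
print("model front",tf(c,[(.09,-.035,0),(.09,.035,0),(.09,0,.13)]).round(4).tolist())
```

```text
tray front [0.4998 0.1114 0.03  ]
tray front [0.5694 0.1022 0.03  ]
bar [0.5325 0.1385 0.13  ]
bar [0.5442 0.1366 0.13  ]
bar [0.5459 0.2227 0.13  ]
bar [0.5555 0.2212 0.13  ]
pads at TCP [[278.0, 246.0], [278.0, 237.0]]
scene [[0.5692, 0.1063, 0.0], [0.5069, 0.1057, 0.0]]
side [[0.503, 0.1041, 0.0], [0.5715, 0.0998, 0.0]]
model front [[0.4976, 0.1118, 0.0], [0.5669, 0.1017, 0.0], [0.5322, 0.1067, 0.13]]
```

Run:
```python
from h import *
from plan import *
C=cam("wrist"); p,R=cur(); K,r,t=C; Rc=cv2.Rodrigues(r)[0]
# camera in tool frame
print("cam pos in tool",(R.T@(-Rc.T@t-p)).round(4))
for x in (-.05,-.03,-.015,0,.014):
    print(x,"shut tip corners",proj(C,[p+R@[x,.011,-.0145],p+R@[x,.011,.0145]]).round(0).tolist(),"open pads",proj(C,[p+R@[x-.013,.011,-.0425],p+R@[x-.013,.011,.0425]]).round(0).tolist())
s=readout.get_state(); print(s["joint_torque"].round(2) if hasattr(s["joint_torque"],'round') else s["joint_torque"])
```

```text
cam pos in tool [-0.1611  0.065  -0.0005]
-0.05 shut tip corners [[241.0, 268.0], [316.0, 268.0]] open pads [[156.0, 285.0], [401.0, 285.0]]
-0.03 shut tip corners [[246.0, 248.0], [311.0, 248.0]] open pads [[174.0, 261.0], [383.0, 260.0]]
-0.015 shut tip corners [[249.0, 237.0], [308.0, 237.0]] open pads [[185.0, 247.0], [372.0, 247.0]]
0 shut tip corners [[251.0, 227.0], [305.0, 227.0]] open pads [[193.0, 235.0], [363.0, 235.0]]
0.014 shut tip corners [[253.0, 219.0], [303.0, 219.0]] open pads [[200.0, 227.0], [356.0, 226.0]]
[-2.100e-01 -6.017e+01 -4.340e+00 -1.559e+01  4.000e-02 -3.400e-01
 -0.000e+00]
```

All three cameras and the touch agree. The fingers rest on the bar top (130 mm) with the TCP reading 111.5 mm, so the real fingertips are about 18 mm behind the reported TCP, not 14 mm ahead of it. I'll correct by about 32 mm and regrasp.

Run:
```python
from plan import *
p,R=cur(); print(p.round(4),R.round(3).tolist())
G=R
plan(p,R,[((.5365,.1275,.15),G,.02),((.5365,.1275,.077),G,.02)])
```

```text
[0.536  0.1145 0.1115] [[0.0, 0.154, 0.988], [-0.0, 0.988, -0.154], [-1.0, 0.0, 0.0]]
7 [[-0.0128, 0.0043, -0.0005, 0.0, 0.0, 0.0], [-0.0128, 0.0043, -0.0005, 0.0, 0.0, 0.0], [-0.0129, 0.0043, -0.0005, 0.0, 0.0, 0.0], [0.0183, 0.0, -0.0, 0.0, 0.0, 0.0], [0.0182, 0.0, -0.0, 0.0, 0.0, 0.0], [0.0183, 0.0, -0.0, 0.0, 0.0, 0.0], [0.0182, 0.0, -0.0001, 0.0, 0.0, 0.0]]
```

jog_arm:
  rows:
    - [-0.02,0,0,0,0,0]
    - [-0.02,0.0065,0,0,0,0]
    - [0,0.0065,-0.0015,0,0,0]
    - [0,0,0,0,0,0]
    - [0,0,0,0,0,0]
    - [0,0,0,0,0,0]
  fingers: 0

```text
clock: 6.25
tcp_pos: [0.5359, 0.127, 0.1504]
orientation: [[-0.001, 0.155, 0.988], [-0.001, 0.988, -0.155], [-1.0, -0.001, -0.001]]
force: [-0.4, -0.4, -0.7]
grip_width: 0.0845
```

jog_arm:
  rows:
    - [0.018,0,0,0,0,0]
    - [0.018,0,0,0,0,0]
    - [0.018,0,0,0,0,0]
    - [0.019,0,0,0,0,0]
    - [0,0,0,0,0,0]
    - [0,0,0,0,0,0]

```text
clock: 6.85
tcp_pos: [0.536, 0.1274, 0.0779]
orientation: [[-0.001, 0.154, 0.988], [-0.0, 0.988, -0.154], [-1.0, -0.001, -0.001]]
force: [-0.1, -0.7, 0.5]
grip_width: 0.0853
```

jog_arm:
  rows:
    - [0,0,0,0,0,0]
    - [0,0,0,0,0,0]
    - [0,0,0,0,0,0]
    - [0,0,0,0,0,0]
    - [0,0,0,0,0,0]
    - [0,0,0,0,0,0]
    - [0,0,0,0,0,0]
    - [0,0,0,0,0,0]
  fingers: 1
  squeeze: 70

```text
clock: 7.65
tcp_pos: [0.5368, 0.1275, 0.0786]
orientation: [[0.001, 0.155, 0.988], [-0.0, 0.988, -0.155], [-1.0, 0.0, 0.001]]
force: [1.4, -1.8, 5.1]
grip_width: 0.0095
```

jog_arm:
  rows:
    - [-0.004,0,0,0,0,0]
    - [0,0,0,0,0,0]
    - [0,-0.015,0,0,0,0]
    - [0,-0.025,0,0,0,0]
    - [0,-0.025,0,0,0,0]
    - [0,-0.025,0,0,0,0]
    - [0,-0.025,0,0,0,0]
    - [0,-0.025,0,0,0,0]
    - [0,-0.02,0,0,0,0]
    - [0,0,0,0,0,0]
    - [0,0,0,0,0,0]

```text
clock: 8.75
tcp_pos: [0.5112, -0.0316, 0.0821]
orientation: [[-0.001, 0.156, 0.988], [-0.0, 0.988, -0.156], [-1.0, -0.0, -0.0]]
force: [-0.2, 0.4, -2.1]
grip_width: 0.009
```

Run:
```python
from sil import *
s=readout.get_state(); print(s["clock"],s["tcp_pos"],s["force"],s["torque"],s["grip_width"])
a=vision.read_camera("scene"); b=vision.read_camera("side")
cv2.imwrite("pics/p1.png",np.hstack([crop(a,250,110,130,150,3),crop(b,220,110,130,150,3)]))
```

```text
8.75 [ 0.51120723 -0.03156886  0.08210157] [-0.18599081  0.43413458 -2.09376698] [-0.05301348 -0.00530387 -0.0244739 ] 0.00900769810420943
```

View pics/p1.png

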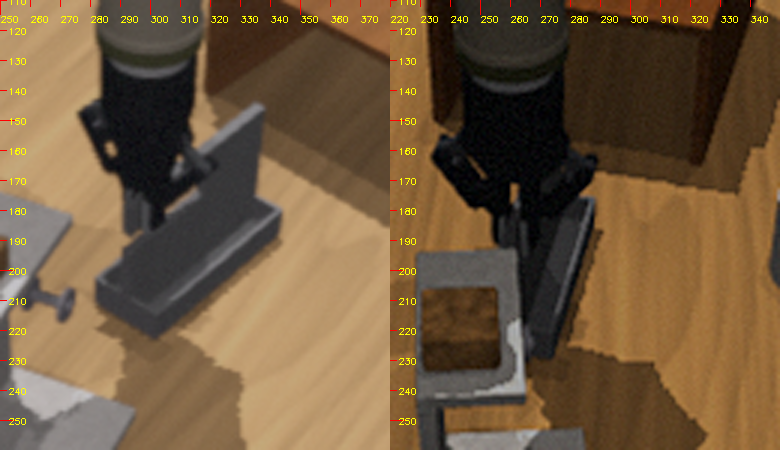

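The caddy is out and upright at scene (280–340, 145–220), clear of the shelf. Lowering it now.

jog_arm:
  rows:
    - [0.002,0,0,0,0,0]
    - [0.002,0,0,0,0,0]
    - [0.001,0,0,0,0,0]
    - [0,0,0,0,0,0]
    - [0,0,0,0,0,0]

```text
clock: 9.35
tcp_pos: [0.5119, -0.0299, 0.0785]
orientation: [[0.001, 0.153, 0.988], [-0.001, 0.988, -0.153], [-1.0, -0.0, 0.001]]
force: [-4.6, -0.3, 20.4]
grip_width: 0.009
```

jog_arm:
  rows:
    - [0,0,0,0,0,0]
    - [0,0,0,0,0,0]
    - [0,0,0,0,0,0]
    - [0,0,0,0,0,0]
    - [-0.02,0,0,0,0,0]
    - [-0.03,0,0,0,0,0]
    - [-0.04,0,0,0,0,0]
    - [-0.04,0.03,0,0,0,0]
    - [-0.02,0.03,0,0,0,0]
    - [0,0.03,0,0,0,0]
    - [0,0,0,0,0,0]
  fingers: 0

```text
clock: 10.45
tcp_pos: [0.5264, 0.0627, 0.2284]
orientation: [[0.003, 0.15, 0.989], [0.002, 0.989, -0.15], [-1.0, 0.003, 0.002]]
force: [-0.3, -0.4, 0.3]
grip_width: 0.0856
```

```bash
cat > m3.py <<'E'
from sil import *
s=readout.get_state(); print(s["clock"],s["tcp_pos"],s["force"],np.round(s["joint_pos"],1))
S,c,r=np.load("poses.npy"); o=[]
for n in ("scene","side","wrist"):
    C=cam(n); im=vision.read_camera(n)
    if n=="wrist": cv2.imwrite("pics/w3.png",im)
    L=nets.cut_out(n,"caddy"); print(n,[(round(q["conf"],2),np.round(q["uv"]).tolist()) for q in L])
    if n=="wrist" and L: cv2.imwrite("pics/w3m.png",L[0]["region"]*255)
    if L: 
        st=np.zeros((420,560),bool)
        for q in nets.cut_out(n,"stand"): st|=q["region"]
        if n=="wrist": st[250:]=True
        o.append((C,L[0]["region"],(cv2.dilate(st.astype(np.uint8),np.ones((5,5)))>0)&~L[0]["region"]))
for oo in (o[:1],o[2:],o): y,f=silfit(oo,CADDY,[.53,.04,np.radians(-98)]); print("caddy",y[:2].round(4),np.degrees(y[2]).round(2),f)
E
python3 m3.py
```

```text
10.45 [0.52641062 0.06271352 0.22840905] [-0.34453303 -0.3507404   0.28256631] [ 11.1  22.6 -32.3 114.8  16.3  46.8 -39. ]
scene [(0.78, [314.0, 188.0])]
side [(0.9, [270.0, 188.0])]
wrist [(0.72, [278.0, 198.0])]
caddy [0.5225 0.038 ] -97.43 0.05151356538427987
caddy [0.5217 0.0368] -98.83 0.01775945362555531
caddy [0.5215 0.0372] -98.37 0.05163070574749736[ WARN:0@9.521] global loadsave.cpp:1063 imwrite_ Unsupported depth image for selected encoder is fallbacked to CV_8U.
```

```bash
cat >> plan.py <<'E'
GO=.037  # grasp point lies this far behind the reported TCP (measured)
def tcp_for(pose,gx,gz,tilt,h=0):
    """TCP so that the grasp point is at caddy (gx,0,gz); caddy pose=(x,y,yawdeg), underside at h"""
    R=Rtool(pose[2],tilt); g=tf((pose[0],pose[1],np.radians(pose[2])),(gx,0,gz+h))[0]; return g+GO*R[:,0],R
E
python3 - <<'E'
from plan import *
p,R=cur(); q,Q=tcp_for((.5217,.0370,-98.7),-.076,.107,15); print(q,Q.round(3).tolist())
plan(p,R,[(q-.09*Q[:,0],Q,.04),(q,Q,.02)])
E
```

```text
[0.5317473  0.10265942 0.07126074] [[-0.039, 0.146, 0.988], [-0.256, 0.955, -0.151], [-0.966, -0.259, 0.0]]
8 [[0.0229, 0.0229, -0.0003, -0.0014, -0.0004, -0.0872], [0.0209, 0.0249, -0.0003, -0.0015, -0.0004, -0.0872], [0.0186, 0.0265, -0.0002, -0.0014, -0.0003, -0.0871], [0.018, 0.0, 0.0, -0.0, -0.0, -0.0], [0.018, 0.0, 0.0, -0.0, -0.0, -0.0], [0.018, 0.0, 0.0, -0.0, -0.0, -0.0], [0.018, 0.0, 0.0, -0.0, -0.0, -0.0], [0.018, 0.0, 0.0, -0.0, -0.0, -0.0]]
```

jog_arm:
  rows:
    - [0.0229,0.0229,-0.0003,-0.0014,0,-0.0872]
    - [0.0209,0.0249,-0.0003,-0.0014,0,-0.0872]
    - [0.0186,0.0265,-0.0003,-0.0014,0,-0.0872]
    - [0,0,0,0,0,0]
    - [0.018,0,0,0,0,0]
    - [0.018,0,0,0,0,0]
    - [0.018,0,0,0,0,0]
    - [0.018,0,0,0,0,0]
    - [0.018,0,0,0,0,0]
    - [0,0,0,0,0,0]
    - [0,0,0,0,0,0]

```text
clock: 12.0
tcp_pos: [0.5317, 0.1031, 0.0717]
orientation: [[-0.04, 0.146, 0.989], [-0.256, 0.955, -0.151], [-0.966, -0.259, -0.001]]
force: [-0.0, -0.7, -0.5]
grip_width: 0.0855
```

jog_arm:
  rows:
    - [0,0,0,0,0,0]
    - [0,0,0,0,0,0]
    - [0,0,0,0,0,0]
    - [0,0,0,0,0,0]
    - [0,0,0,0,0,0]
    - [0,0,0,0,0,0]
    - [0,0,0,0,0,0]
    - [0,0,0,0,0,0]
  fingers: 1
  squeeze: 90

```text
clock: 12.8
tcp_pos: [0.5318, 0.1035, 0.0717]
orientation: [[-0.039, 0.145, 0.989], [-0.256, 0.955, -0.15], [-0.966, -0.259, -0.0]]
force: [0.5, 1.1, 4.9]
grip_width: 0.0087
```

Run:
```python
from plan import *
from sil import *
p,R=cur(); print(p.round(4),R.round(3).tolist(),readout.get_state()["force"].round(1))
# stand refit using the three views now possible
S=np.load("poses.npy")[0]; o=[]
for n in ("scene","side"):
    C=cam(n); vision.read_camera(n); e=proj(C,tf(S,(.03,-.02,.1)))[0]
    L=sorted(nets.cut_out(n,"stand"),key=lambda q:np.linalg.norm(np.array(q["uv"])-e)); m=L[0]["region"]; oth=np.zeros_like(m)
    for q in L[1:]: oth|=q["region"]
    cork=render(C,S,[bx(0,.09,-.055,.005,.212,.242)],1)
    o.append((C,m,(cv2.dilate((oth|(cork&0)).astype(np.uint8),np.ones((5,5)))>0)&~m))
M=STAND+[bx(.01,.08,-.052,.002,.212,.242),bx(-.005,.005,-.048,.02,.137,.147)]
for oo in (o,o[:1],o[1:]): x,f=silfit(oo,M,S); print("stand",x[:2].round(4),np.degrees(x[2]).round(2),f)
A,B=cam("scene"),cam("side")
# pin: outer collar as seen in the first scene picture
for z in (.142,): print("collar outer @scene(271.5,211)",onz(A,(271.5,210.5),z).round(4),"pred",tf(S,(0,.018,.142)).round(4), proj(A,tf(S,(0,.018,.142))).round(1))
```

```text
[0.5318 0.1035 0.0717] [[-0.039, 0.145, 0.989], [-0.256, 0.955, -0.15], [-0.966, -0.259, -0.0]] [0.5 1.1 4.9]
stand [ 0.5151 -0.1818] -82.88 0.03545568435640439
stand [ 0.5157 -0.181 ] -83.5 0.04057658579362755
stand [ 0.5149 -0.1824] -82.77 0.02514845394970311
collar outer @scene(271.5,211) [ 0.5305 -0.1763  0.142 ] pred [[ 0.533  -0.1796  0.142 ]] [[271.6 211.8]]
```

```bash
cat >> plan.py <<'E'
ST=np.array([.515,-.182,np.radians(-83)])
def caddy_tcp(X,yoff,h,off,tilt,yaw=-83):
    """TCP with caddy seat at stand (X,yoff), underside h; off = TCP in caddy frame"""
    o=tf(ST,(X,yoff,0))[0]; y=np.radians(yaw); o=o+[.002*np.cos(y),.002*np.sin(y),0]
    return tf((o[0],o[1],y),(off[0],off[1],off[2]+h))[0],Rtool(yaw,tilt)
E
python3 - <<'E'
from plan import *
p,R=cur(); off=tf((0,0,np.radians(98.7)),p-[.5217,.037,0])[0]; print("off",off.round(4))
tilt=np.degrees(np.arcsin(np.hypot(R[0,0],R[1,0]))); print(tilt)
q,Q=caddy_tcp(-.145,0,.051,off,tilt); print(q)
plan(p,R,[(p+[0,0,.051],R,.017),(q,Q,.03,)],ang=5)
E
```

```text
off [-0.0673 -0.      0.0717]
14.984136933587699
[0.48932642 0.02670316 0.12273469]
7 [[-0.0164, -0.0044, -0.0, 0.0, 0.0, 0.0], [-0.0164, -0.0044, -0.0, 0.0, 0.0, 0.0], [-0.0165, -0.0044, -0.0, 0.0, 0.0, 0.0], [0.0053, -0.0199, -0.0076, -0.0659, -0.0177, -0.0], [0.0052, -0.0193, -0.009, -0.0659, -0.0177, -0.0], [0.005, -0.0187, -0.0104, -0.066, -0.0177, -0.0], [0.0048, -0.018, -0.0116, -0.0659, -0.0177, -0.0]]
```

jog_arm:
  rows:
    - [-0.0082,-0.0022,0,0,0,0]
    - [-0.0164,-0.0044,0,0,0,0]
    - [-0.0164,-0.0044,0,0,0,0]
    - [-0.0082,-0.0022,0,0,0,0]
    - [0,0,0,0,0,0]
    - [0.0053,-0.0199,-0.0076,-0.0659,-0.0177,0]
    - [0.0052,-0.0193,-0.009,-0.0659,-0.0177,0]
    - [0.005,-0.0187,-0.0104,-0.0659,-0.0177,0]
    - [0.0048,-0.018,-0.0116,-0.0659,-0.0177,0]
    - [0,0,0,0,0,0]
    - [0,0,0,0,0,0]
    - [0,0,0,0,0,0]

```text
clock: 14.2
tcp_pos: [0.4898, 0.0274, 0.1222]
orientation: [[0.031, -0.117, 0.993], [-0.256, 0.959, 0.121], [-0.966, -0.258, 0.0]]
force: [0.6, -0.8, -2.6]
grip_width: 0.0088
```

```bash
cat > m4.py <<'E'
from sil import *
from plan import *
import sys
def pts3(P6,b):  # x,y,z,yaw,pitch,roll
    return Ro.from_euler("ZYX",P6[3:]).apply(np.array(b))+P6[:3]
def run(off,tag,show=True):
    p,R=cur(); s=readout.get_state(); print(s["clock"],p.round(4),"F",s["force"].round(1),"w",round(s["grip_width"],4))
    yaw=np.arctan2(-R[0,2],R[1,2]); o=p-Ro.from_euler("z",yaw).apply(off)
    P=np.array([*o,yaw,0,0]); print("expected caddy",P.round(4),np.degrees(yaw).round(2)); tiles=[]
    obs=[]
    for n in ("scene","side"):
        C=cam(n); im=vision.read_camera(n); L=nets.cut_out(n,"caddy")
        e=proj(C,P[:3]+[0,0,.06])[0]; L=[q for q in L if np.linalg.norm(np.array(q["uv"])-e)<40]
        if L: obs.append((C,L[0]["region"]))
        k=4; x0,y0=(int(e[0]-50),int(e[1]-60)); big=crop(im,x0,y0,100,130,k)
        for b,col in [(b,(0,255,0)) for b in CADDY[:1]+CADDY[3:]]+[([(-.0,y,.142) for y in(-.013,.013)],(0,0,255))]:
            if col[1]: q=proj(C,pts3(P,b))
            else: q=proj(C,tf(ST,b))
            q=np.int32((q-[x0,y0])*k)
            if len(q)==2: cv2.line(big,tuple(q[0]),tuple(q[1]),col,1); continue
            for a in range(8):
                for d in(1,2,4):
                    if not a&d: cv2.line(big,tuple(q[a]),tuple(q[a|d]),col,1)
        tiles.append(big)
    cv2.imwrite(f"pics/{tag}.png",np.hstack(tiles)); return P,obs
E
python3 - <<'E'
from m4 import *
run(np.array([-.0673,0,.0717]),"h1")
E
```

```text
14.2 [0.4898 0.0274 0.1222] F [ 0.6 -0.8 -2.6] w 0.0088
expected caddy [ 0.498  -0.0394  0.0505 -1.4492  0.      0.    ] -83.03
```

View pics/h1.png

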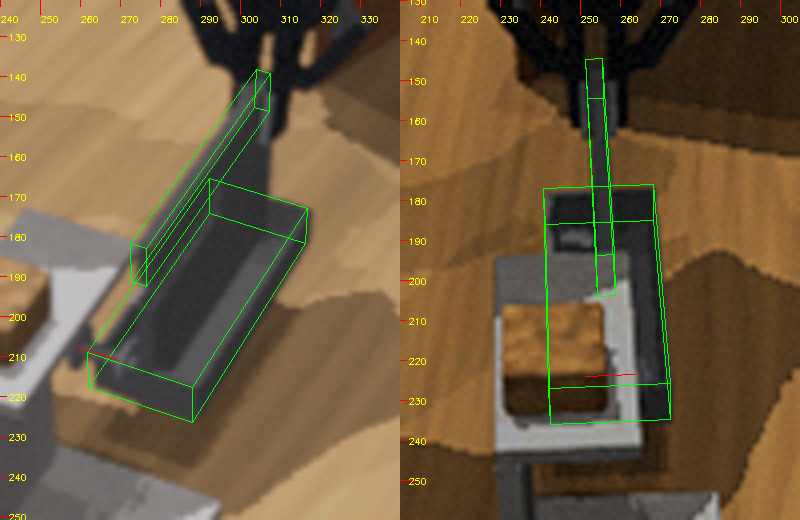

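jog_arm:
  rows:
    - [0.0026,-0.0097,0,0,0,0]
    - [0.0052,-0.0193,0,0,0,0]
    - [0.0026,-0.0097,0,0,0,0]
    - [0.0026,-0.0097,0,0,0,0]
    - [0.0026,-0.0097,0,0,0,0]
    - [0.0026,-0.0097,0,0,0,0]
    - [0.0026,-0.0097,0,0,0,0]
    - [0.0013,-0.0048,0,0,0,0]
    - [0,0,0,0,0,0]

```text
clock: 15.3
tcp_pos: [0.4995, -0.0589, 0.1224]
orientation: [[0.031, -0.116, 0.993], [-0.257, 0.959, 0.12], [-0.966, -0.259, -0.0]]
force: [0.6, -0.0, -2.4]
grip_width: 0.0091
```

Run:
```python
from m4 import *
run(np.array([-.0673,0,.0717]),"h2")
```

```text
15.3 [ 0.4995 -0.0589  0.1224] F [ 0.6 -0.  -2.4] w 0.0091
expected caddy [ 0.5076 -0.1257  0.0507 -1.4501  0.      0.    ] -83.08
```

View pics/h2.png

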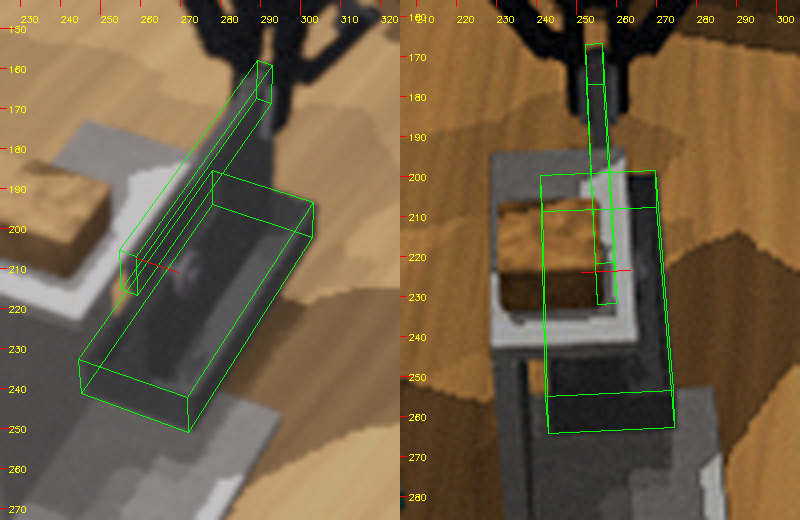

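The pin's outer collar shows at scene (275,212), in front of the plate, so the plate is between the collars with no contact force. Sliding on.

jog_arm:
  rows:
    - [0.0026,-0.0097,0,0,0,0]
    - [0.0026,-0.0097,0,0,0,0]
    - [0.0026,-0.0097,0,0,0,0]
    - [0.0026,-0.0097,0,0,0,0]
    - [0.0026,-0.0097,0,0,0,0]
    - [0.0013,-0.0048,0,0,0,0]
    - [0,0,0,0,0,0]
    - [0,0,0,0,0,0]

```text
clock: 16.3
tcp_pos: [0.5063, -0.1126, 0.1224]
orientation: [[0.031, -0.117, 0.993], [-0.256, 0.959, 0.122], [-0.966, -0.258, -0.0]]
force: [0.9, 0.6, -1.0]
grip_width: 0.0092
```

jog_arm:
  rows:
    - [0.0005,-0.0019,0,0,0,0]
    - [0.0005,-0.0019,0,0,0,0]
    - [0,0,0,0,0,0]

```text
clock: 16.6
tcp_pos: [0.5068, -0.1168, 0.1224]
orientation: [[0.031, -0.118, 0.993], [-0.257, 0.959, 0.122], [-0.966, -0.259, -0.0]]
force: [-0.7, 0.8, -2.1]
grip_width: 0.0091
```

jog_arm:
  rows:
    - [0.0004,-0.0014,0,0,0,0]
    - [0.0004,-0.0014,0,0,0,0]
    - [0,0,0,0,0,0]

```text
clock: 16.9
tcp_pos: [0.5071, -0.1198, 0.1223]
orientation: [[0.031, -0.117, 0.993], [-0.257, 0.959, 0.121], [-0.966, -0.259, -0.0]]
force: [0.5, -0.3, -1.8]
grip_width: 0.0091
```

jog_arm:
  rows:
    - [0.0004,-0.0014,0,0,0,0]
    - [0,0,0,0,0,0]

```text
clock: 17.1
tcp_pos: [0.5073, -0.1207, 0.1223]
orientation: [[0.031, -0.118, 0.993], [-0.256, 0.959, 0.122], [-0.966, -0.258, -0.0]]
force: [-1.2, 2.2, -1.3]
grip_width: 0.0089
```

jog_arm:
  rows:
    - [0.0004,-0.0014,0,0,0,0]
    - [0,0,0,0,0,0]

```text
clock: 17.3
tcp_pos: [0.5075, -0.1208, 0.1223]
orientation: [[0.032, -0.119, 0.992], [-0.255, 0.959, 0.123], [-0.967, -0.257, 0.0]]
force: [-2.3, 8.4, 1.5]
grip_width: 0.0093
```

Contact with the slot's inner end at TCP y ≈ -0.1205, where expected. Backing off 3 mm, then lowering.

jog_arm:
  rows:
    - [-0.0013,0.0048,0,0,0,0]
    - [0,0,0,0,0,0]
    - [0.0029,0.0008,0,0,0,0]
    - [0.0029,0.0008,0,0,0,0]
    - [0.0029,0.0008,0,0,0,0]
    - [0.0029,0.0008,0,0,0,0]
    - [0,0,0,0,0,0]

```text
clock: 18.0
tcp_pos: [0.5066, -0.1175, 0.1097]
orientation: [[0.03, -0.118, 0.993], [-0.257, 0.959, 0.122], [-0.966, -0.258, -0.001]]
force: [0.5, -0.2, -1.6]
grip_width: 0.009
```

jog_arm:
  rows:
    - [0.0019,0.0005,0,0,0,0]
    - [0.001,0.0003,0,0,0,0]
    - [0,0,0,0,0,0]

```text
clock: 18.3
tcp_pos: [0.5068, -0.1174, 0.1072]
orientation: [[0.031, -0.118, 0.993], [-0.257, 0.959, 0.122], [-0.966, -0.259, -0.0]]
force: [-0.5, -0.3, -1.7]
grip_width: 0.0091
```

jog_arm:
  rows:
    - [0.001,0.0003,0,0,0,0]
    - [0,0,0,0,0,0]

```text
clock: 18.5
tcp_pos: [0.507, -0.1175, 0.1065]
orientation: [[0.031, -0.117, 0.993], [-0.257, 0.959, 0.122], [-0.966, -0.259, -0.0]]
force: [0.1, -0.4, 2.3]
grip_width: 0.0089
```

jog_arm:
  rows:
    - [0.001,0.0003,0,0,0,0]
    - [0,0,0,0,0,0]

```text
clock: 18.7
tcp_pos: [0.5071, -0.1175, 0.1058]
orientation: [[0.032, -0.117, 0.993], [-0.257, 0.959, 0.122], [-0.966, -0.259, 0.0]]
force: [-2.5, 1.6, 8.6]
grip_width: 0.0088
```

jog_arm:
  rows:
    - [-0.0012,-0.0003,0,0,0,0]
    - [0,0,0,0,0,0]

```text
clock: 18.9
tcp_pos: [0.5069, -0.1174, 0.1066]
orientation: [[0.031, -0.117, 0.993], [-0.257, 0.959, 0.122], [-0.966, -0.259, 0.0]]
force: [-0.0, -1.0, 0.0]
grip_width: 0.009
```

jog_arm:
  rows:
    - [0,0,0,0,0,0]
    - [0,0,0,0,0,0]
    - [0,0,0,0,0,0]
    - [0,0,0,0,0,0]
    - [0,0,0,0,0,0]
  fingers: 0

```text
clock: 19.4
tcp_pos: [0.5068, -0.1174, 0.1064]
orientation: [[0.031, -0.118, 0.993], [-0.257, 0.959, 0.122], [-0.966, -0.259, -0.0]]
force: [0.5, 0.5, 1.3]
grip_width: 0.0806
```

jog_arm:
  rows:
    - [-0.01,0,0,0,0,0]
    - [-0.02,0,0,0,0,0]
    - [-0.03,0,0,0,0,0]
    - [-0.03,0,0,0,0,0]
    - [-0.03,0,0,0,0,0]
    - [-0.03,0,0,0,0,0]
    - [-0.02,0.02,0,0,0,0]
    - [0,0,0,0,0,0]
    - [0,0,0,0,0,0]
    - [0,0,0,0,0,0]
    - [0,0,0,0,0,0]

```text
clock: 20.5
tcp_pos: [0.4987, -0.0553, 0.2649]
orientation: [[0.029, -0.117, 0.993], [-0.257, 0.959, 0.121], [-0.966, -0.259, -0.002]]
force: [0.2, -0.1, 0.5]
grip_width: 0.0857
```

Run:
```python
from m4 import *
s=readout.get_state(); print(s["clock"],s["tcp_pos"],s["force"].round(1),s["grip_width"])
o=tf(ST,(.002,0,0))[0]; P=np.array([o[0],o[1],.035,ST[2],0,0]); tiles=[]
for n in ("scene","side"):
    C=cam(n); im=vision.read_camera(n); e=proj(C,P[:3]+[0,0,.06])[0]; x0,y0=int(e[0]-50),int(e[1]-65); k=4; big=crop(im,x0,y0,100,130,k)
    for b in CADDY[:1]+CADDY[3:]:
        q=np.int32((proj(C,pts3(P,b))-[x0,y0])*k)
        for a in range(8):
            for d in(1,2,4):
                if not a&d: cv2.line(big,tuple(q[a]),tuple(q[a|d]),(0,255,0),1)
    tiles.append(big)
    for w in ("caddy","mug","glue","tape"):
        L=nets.cut_out(n,w); print(n,w,[(round(q["conf"],2),np.round(q["uv"]).tolist()) for q in L[:1]])
cv2.imwrite("pics/h3.png",np.hstack(tiles))
```

```text
20.5 [ 0.49872892 -0.05527751  0.26487972] [ 0.2 -0.1  0.5] 0.08569746614750476
scene caddy [(0.87, [264.0, 232.0])]
scene mug []
scene glue [(0.87, [159.0, 254.0])]
scene tape []
side caddy [(0.97, [258.0, 262.0])]
side mug [(0.77, [362.0, 186.0])]
side glue [(0.65, [166.0, 318.0])]
side tape [(0.77, [350.0, 306.0])]
```

View pics/h3.png

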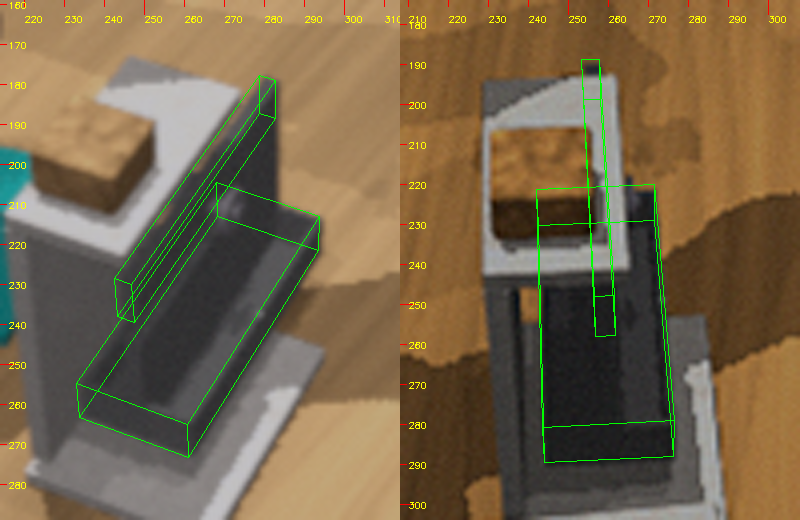

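It hangs level and matches the predicted hung pose in both views. Letting it settle, then checking that it is still.

jog_arm:
  rows:
    - [-0.02,0,0,0,0,0]
    - [-0.02,0,0,0,0,0]
    - [0,0,0,0,0,0]
    - [0,0,0,0,0,0]
    - [0,0,0,0,0,0]
    - [0,0,0,0,0,0]
    - [0,0,0,0,0,0]
    - [0,0,0,0,0,0]
    - [0,0,0,0,0,0]
    - [0,0,0,0,0,0]
    - [0,0,0,0,0,0]
    - [0,0,0,0,0,0]

```text
clock: 22.2
tcp_pos: [0.498, -0.0443, 0.3041]
orientation: [[0.031, -0.118, 0.993], [-0.257, 0.959, 0.122], [-0.966, -0.259, -0.0]]
force: [0.4, -0.2, 0.3]
grip_width: 0.0856
```

Run:
```python
from h import *
def med(n): return np.median([vision.read_camera(n) for _ in range(3)],0)
f={}
for n in ("side","scene"): f[n]=med(n)
for n in ("side","scene"):
    g=med(n); d=np.abs(g-f[n]).max(2); x=d[180:290,225:300]; print(n,"caddy zone diff mean",x.mean().round(2),"max",x.max(),"whole mean",d.mean().round(2))
    a=cv2.cvtColor(cv2.imread(f"pics/{n}0.png"),cv2.COLOR_BGR2GRAY); b=cv2.cvtColor(np.uint8(g),cv2.COLOR_BGR2GRAY)
    for w,(u,v,s) in dict(mug=(363,188,26) if n=="side" else (404,216,26),glue=(167,319,24) if n=="side" else (157,251,14),tape=(350,311,26) if n=="side" else (314,321,26)).items():
        r=cv2.matchTemplate(b[v-s-8:v+s+8,u-s-8:u+s+8],a[v-s:v+s,u-s:u+s],5); m=cv2.minMaxLoc(r); print(n,w,"shift px",m[3][0]-8,m[3][1]-8,round(m[1],3))
print(readout.get_state()["clock"],readout.get_state()["force"])
```

```text
side caddy zone diff mean 2.67 max 9.0 whole mean 2.75
side mug shift px 0 0 0.996
side glue shift px 0 0 0.932
side tape shift px 0 0 0.996
scene caddy zone diff mean 1.36 max 6.0 whole mean 1.25
scene mug shift px 0 0 0.999
scene glue shift px 0 0 0.986
scene tape shift px 0 0 0.999
22.8 [ 0.6008059  -0.0235814  -0.03161494]
```

```bash
python3 -c "
from rig import ticket; print(ticket.job_done())"
```

```text
the job is handed in; nothing more can be done
None
```

The caddy is hanging on the smaller white stand, and the job was handed in at about 22.8 s. I pulled it out by its open end, set it down upright about 11 cm clear of the shelf, and let go. I then took it by the closed end, slid the slot over the pin between the collars, lowered it until the pin seated, and released it.

**Last checks:**
- **Hanging:** the outline predicted for the caddy hung level matches both camera views, and the pictures show no movement beyond noise.
- **Bystanders:** the mug, jar and tape roll each show a 0-pixel shift from the start in both views.
- **Robot:** the open gripper is clear of everything, and the measured force is near zero.

**What disagreed:**
- **Missed first grasp:** the gripper closed on nothing and rested on top of the bar with about 6 N. The real fingertips sit about 32 mm farther back than the tool frame states. I measured the offset from that touch and the images, corrected for it, and both later grasps held.
- **Set-down force:** setting the caddy down on the desk peaked at about 20 N.
- **Missed detections:** in the final look the network did not find the mug and tape in the scene view. Template matching showed both in place.

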